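Line up the sealing strips along the bench duct and hold the end one in the corner

TASK

Three loose sealing strips lie on the worktop in front of the white service duct: push them back into the corner between worktop and duct and close them up end to end, in the order they lie, into one straight row that butts against the strip already fixed at the left. Then press the last strip, at the right-hand open end of the row, firmly down on the worktop and back against the duct together with one diagonal push, and finish while still holding it pressed, so that a colleague can tape the row. Leave the other things on the bench alone.

Things in the scene. Friction and masses are not known exactly. Their poses are not given: they have to be found in the camera images.
- worktop: Dark grey stone bench top, 1.4 x 2.5 m, top surface level at z = 0. Origin: on the top surface, midway between the sides.
- duct: White service duct fixed on the worktop: a box 70 mm deep (its x), 760 mm long (its y), 44 mm high, flat socket plates in its top 3 mm proud. Origin: centre of the underside. x points away from the robot, y to the robot's left. Strips go against its vertical front face at x = -35 mm. A strip of the same section is bonded in that corner from y = +210 to +380 mm.
- stop (a point): On the duct's front face at worktop level, at the square right-hand end of the bonded strip (duct frame x = -35, y = +210 mm), against which the row butts; axes as the duct's. In the finished row the strips' origins lie 18 mm in front of the duct's face, 60, 180 and 300 mm from here along -y.
- strip_a: Solid light grey stone-composite strip, 120 mm long (its y), 36 mm deep (its x), 36 mm high, loose. Section: flat base, vertical back 36 mm high (at its x = +18 mm), 8 mm flat along the top at the back, vertical toe 8 mm high at the front (x = -18 mm); between toe and top a plain face sloping 45 degrees up and back. Origin: centre of the underside. First of the row, nearest the bonded strip.
- strip_b: Same shape as strip_a; middle one of the row. The strips weigh 140 to 230 g, lie dry on the stone and slide. They start flat, in order along the duct with gaps between their ends, their backs turned to the duct within 12 degrees and some 25 to 70 mm from it.
- strip_c: Same shape as strip_a; the right-hand one as the robot sees it, last of the row, the one to be held. The middle of its sloping face lies 4 mm in front of its origin (x = -4 mm) at a height of 22 mm and faces up and towards the robot; a push of 15 to 25 N there is firm. Friction on the stone (coefficient 0.5 to 0.75) takes up some of it: lean more back than down.
- strip_a_back (a point): Middle of the lower back edge of strip_a (18 mm behind its origin along its x, at the underside); axes as the strip's.
- strip_b_back (a point): Middle of the lower back edge of strip_b (18 mm behind its origin along its x, at the underside); axes as the strip's.
- strip_c_back (a point): Middle of the lower back edge of strip_c (18 mm behind its origin along its x, at the underside); axes as the strip's.
- tape_roll: Beige roll of masking tape lying flat, 100 mm across, 25 mm high; not to be disturbed. Origin: centre of the underside.
- cassette: Closed steel instrument cassette lying flat, 120 x 170 x 30 mm; not to be disturbed. Origin: centre of the underside.
- jar: White plastic jar with a blue lid standing on the worktop, 68 mm across, 80 mm high; not to be disturbed. Origin: centre of the underside.
Things that resemble listed ones, but are neither listed nor needed, are in the scene too. Leave any brown or purple look-alike of the strip_a alone. Leave any purple look-alike of the strip_b alone.

How it is judged (in metres and radians):
On the way:
1. the three strips lie flat in the corner against the duct and butt end to end against the bonded strip (x of each of strip_a_back, strip_b_back, strip_c_back in the frame of duct above -0.039 m and angle between the y axis of each of strip_a, strip_b, strip_c and the y axis of duct, either way round below 0.04 rad and angle between each of strip_a, strip_b, strip_c's own z axis and vertical below 0.05 rad and height (world z) of each of strip_a, strip_b, strip_c below 0.004 m and y of strip_a_back in the frame of stop above -0.064 m and y of strip_b_back in the frame of strip_a_back between -0.124 and -0.11 m and y of strip_c_back in the frame of strip_b_back between -0.124 and -0.11 m), for 0.2 s.
At the end, for the whole second after the job is handed in: Strips flat and at rest, backs within 4 mm of the duct and parallel within 0.04 rad, joints (bonded strip to a, a to b, b to c) open at most 4 mm; the fingers still push strip_c with over 5 N, so that it bears on the worktop with over 4 N and on the duct with over 3 N (all of step 1 and linear speed of each of strip_a, strip_b, strip_c below 0.01 m/s and contact force between the fingers and strip_c above 5 N and contact force between strip_c and worktop above 4 N and contact force between strip_c and duct above 3 N); the arm keeps its last pose, push and grip.
It fails at once if the tape roll is shoved more than 20 mm (distance of tape_roll from where it was at the start of the episode above 0.02 m).
It fails at once if the instrument cassette is shoved more than 20 mm (distance of cassette from where it was at the start of the episode above 0.02 m).
It fails at once if the jar is shoved more than 20 mm (distance of jar from where it was at the start of the episode above 0.02 m).
It also fails if it takes over 64 s, if anything falls off the work surface, if the arm or the gripper's body presses on something with over 40 N, if the wrist force passes 120 N, or if a joint passes its speed limit or range.

ROBOT

A 6-joint arm with a two-finger parallel gripper is mounted at the origin on the work surface. World frame = base frame: x ahead of the robot, y to its left, z up, the work surface at z = 0. Lengths are in mm, angles in rad, forces in N, time in s.
With the tool pointing down it reaches from about 425 to 950 mm from the base axis. Payload 3.5 kg.
Tool frame: the origin (TCP) lies between the finger pads; the fingertips stand 8 mm ahead of it and the grasp point (between the pads) lies 11 mm behind it; z points along the fingers, y is the direction in which the jaws open and shut (so a half turn about z gives the same grasp; the last joint's range is limited). The gripper opens to 85 mm and grips with 20 to 120 N. Pads are 22 mm wide; open, the fingers measure 114 mm over their backs; the gripper's body (76 mm by 85 mm) begins 54 mm behind the grasp point. The pads swing forward as they close: fully open they stand 13 mm farther back than shut.
Start: joints at [-1.256, 0.286, 1.577, -0, 1.279, -0.15], TCP at [302.585, -603.365, 239.325] pointing down, gripper open.
Joint ranges: [-2.77, 2.77], [-0.9, 2.22], [0.21, 2.48], [-1.53, 4.67], [0.24, 2.81], [-2.84, 2.84]. Speed limits (rad/s): [2.79, 2.79, 3.14, 3.14, 3.14, 3.14].

INTERFACE

Orientations are given as a unit quaternion [x, y, z, w].
In Python, from station import env, optics gives the robot as it stands.
- The arm moves only by the tool carry_out, never from a script. Its arguments are lists of equal length, an entry for each row: "rotation": the turn, a rotation vector about the tool's x, y, z in degrees, a list of three; "xyz": the shift along the tool's x, y, z in mm, a list of three; "grip": the finger opening in mm, from 0 to 85.4. A call has 1 to 5 rows; each row shifts and turns the commanded pose from where the row before left it, along the tool's axes as they then stand; what a row does not reach is not made up. A row lasts 1/12 s, in which the tool goes at most 41.7 mm and 7.16 degrees, less where a joint would pass 70% of its speed; a pose out of reach is approached as far as the arm can. A call with a gripper value outside its range is refused whole. The fingers move at their own pace and stop on an object; the grip force is fixed at half the most. Time passes only in rows, so rows that do not move let the fingers close. It gives the time, the measured TCP pose, the force and the opening at its end, in the units of the state.
- env.read_state(): the state, without advancing time (a new reading comes with each control period).
- optics.get_image(name): name is "scene" or "top"; returns the picture (400x640x3 uint8, red, green, blue); there is no depth.
- optics.camera_model(name): a dict with "intrinsics" (3x3 intrinsics, pixels), "R" (3x3) and "t" (3): a world point X has camera coordinates R X + t. Camera axes: x right, y down, z forward; pixel columns grow to the right and rows downward; lengths in mm; the calibration is good to about 2 mm. A picture is of the moment at which its call begins. camera_model takes no time and is no camera call.
- env.hand_in(): hands the job in, once; it reports no verdict.
The state is a dict: "time": time; "joints": joint angles; "qvel": joint speeds; "joint_torque": joint torques, N m; "position": TCP position; "eef_rot": TCP orientation; "ft_force": force on the tool from outside, world axes, zero at the start; "ft_torque": the same for the moment, N m; "gripper_width": finger opening in mm.
Only numpy, scipy, OpenCV 4.12 (cv2) and the standard library are available. Lean on these libraries where they do the work, as an engineer would, in place of code of your own. Each camera call takes 0.05 s, during which the arm holds its last target.

## Working session

There is one attempt and no reset: what is moved stays moved. The work goes in short steps, Python scripts to look and compute and a tool call to move; the robot and the scene stay as the last step left them, time stands still between calls to the robot, and variables do not carry over. Pictures are saved under pics/ and viewed, and the job is handed in when it is done.

Besides the shell and the picture viewer there is one more tool, called after "Call:" by a JSON object that holds its "api" and its "payload", one argument or row to a line. carry_out: Moves the arm, as the interface text tells. Its arguments: {"type":"object","properties":{"rotation":{"type":"array","items":{"type":"array","items":{"type":"number"}}},"xyz":{"type":"array","items":{"type":"array","items":{"type":"number"}}},"grip":{"type":"array","items":{"type":"number"}}},"required":["rotation","xyz","grip"]}

```bash
mkdir -p pics; ls; python3 - <<'E'
from station import env, optics
import cv2
s=env.read_state()
for k,v in s.items(): print(k,v)
for n in("scene","top"):
    im=optics.get_image(n); cv2.imwrite(f"pics/{n}0.png",im[:,:,::-1]); m=optics.camera_model(n); print(n,m)
E
```

```text
pics
time 0.0
joints [-1.25600144e+00  2.87186078e-01  1.57820478e+00  1.88589277e-05
  1.27857697e+00 -1.49991925e-01]
qvel [ 6.22112415e-05 -8.54252687e-05 -8.22229882e-05 -1.78246285e-03
  1.17210245e-03 -7.80467841e-04]
joint_torque [-1.86715215e-04 -4.05980194e+01 -2.92625141e+01 -2.24439264e-04
  5.82091743e-03  3.90500304e-06]
position [ 302.39037775 -602.75710891  237.91849771]
eef_rot [ 9.73117905e-01  2.30304433e-01 -8.87523629e-05 -1.18430037e-03]
ft_force [-0.34632943 -1.20236725  0.88553174]
ft_torque [ 0.03548197 -0.03347837 -0.02658076]
gripper_width 85.50827603961024
scene {'intrinsics': array([[426.55487581,   0.        , 315.72876517],
       [  0.        , 426.55487581, 202.0641864 ],
       [  0.        ,   0.        ,   1.        ]]), 'R': array([[ 0.78910344,  0.61408006,  0.01488116],
       [ 0.53426464, -0.67418171, -0.50994149],
       [-0.3031123 ,  0.41034706, -0.86008036]]), 't': array([-466.27136497, -282.01636872, 1343.22089125])}
top {'intrinsics': array([[389.72038643,   0.        , 322.70754329],
       [  0.        , 389.72038643, 189.82408101],
       [  0.        ,   0.        ,   1.        ]]), 'R': array([[-0.00114526, -0.99980564, -0.01968185],
       [-0.98395747,  0.00463791, -0.17834289],
       [ 0.17839951,  0.01916186, -0.98377154]]), 't': array([   9.00678289,  585.99557271, 1034.57657893])}
```

View pics/scene0.png

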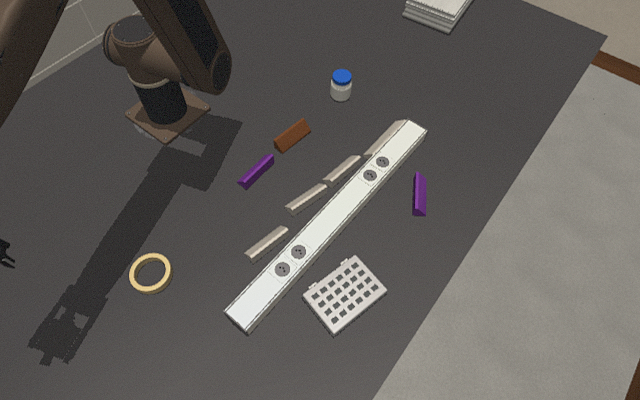

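View pics/top0.png

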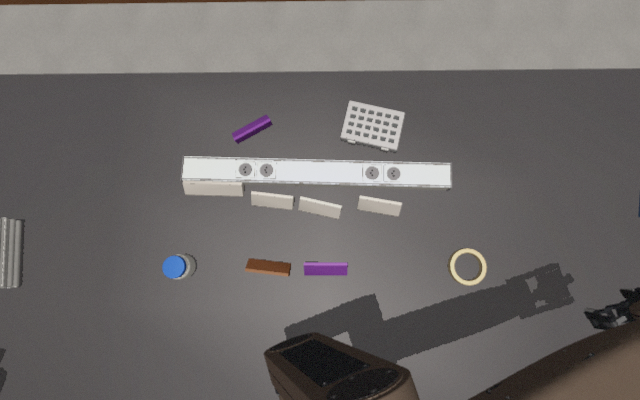

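```bash
cat > h.py <<'E'
import numpy as np, cv2
from station import env, optics
def ray(n,uv,z):
    m=optics.camera_model(n);K,R,t=[np.array(m[k]) for k in("intrinsics","R","t")]
    C=-R.T@t; uv=np.atleast_2d(np.asarray(uv,float))
    d=np.c_[uv,np.ones(len(uv))]@np.linalg.inv(K).T@R
    z=np.broadcast_to(z,(len(uv),))
    return C+d*((z-C[2])/d[:,2])[:,None]
def proj(n,X):
    m=optics.camera_model(n);X=np.atleast_2d(X)@np.array(m["R"]).T+m["t"]
    p=X@np.array(m["intrinsics"]).T; return p[:,:2]/p[:,2:]
def shot(n,f,box,k):
    im=optics.get_image(n)[:,:,::-1].copy(); np.save(f"pics/{f}.npy",im)
    x,y,w,h=box; cv2.imwrite(f"pics/{f}.png",cv2.resize(im[y:y+h,x:x+w],None,fx=k,fy=k,interpolation=cv2.INTER_CUBIC)); return im
E
python3 - <<'E'
from h import *
for n in("top","scene"):
    m=optics.camera_model(n);print(n,-np.array(m["R"]).T@m["t"])
im=shot("top","top1",(170,145,290,80),2.75)
hsv=cv2.cvtColor(im,cv2.COLOR_BGR2HSV)
for p in[(272,195),(272,203),(320,203),(320,211),(380,202),(380,209),(215,184),(215,191),(300,170),(300,182),(300,188)]: print(p,im[p[1],p[0]])
E
```

```text
top [ 392.03708642  -13.53717007 1122.47240453]
scene [ 925.75447986 -454.9890727  1018.40471692]
(272, 195) [207 216 223]
(272, 203) [164 173 180]
(320, 203) [197 205 209]
(320, 211) [161 171 178]
(380, 202) [178 186 193]
(380, 209) [163 172 178]
(215, 184) [179 187 194]
(215, 191) [165 174 181]
(300, 170) [227 225 223]
(300, 182) [144 148 152]
(300, 188) [112 112 117]
```

View pics/top1.png

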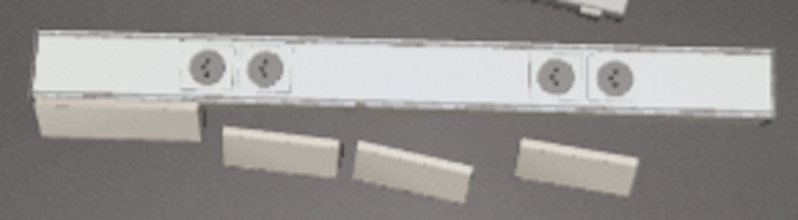

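```bash
cat > m.py <<'E'
from h import *
def comps(im,thr=135):
    g=im.min(2); sub=(g>thr).astype(np.uint8); 
    n,l,s,c=cv2.connectedComponentsWithStats(sub,connectivity=4); return l,s,c,g
def upedge(g,cols,r0,r1,lvl,rising=True):
    # subpixel row crossing
    out=[]
    for u in cols:
        col=g[r0:r1,u].astype(float)
        idx=[i for i in range(len(col)-1) if ((col[i]<lvl<=col[i+1]) if rising else (col[i]>=lvl>col[i+1]))]
        if idx:
            i=idx[0] if rising else idx[-1]
            out.append((u, r0+i+(lvl-col[i])/(col[i+1]-col[i])))
    return np.array(out)
def fit(P):  # x = a+b*y
    b,a=np.polyfit(P[:,1],P[:,0],1)
    r=P[:,0]-a-b*P[:,1]; k=abs(r)<2.5*max(r.std(),.3); b,a=np.polyfit(P[k,1],P[k,0],1); return a,b,r.std()
E
python3 - <<'E'
from m import *
im=np.load("pics/top1.npy"); l,s,c,g=comps(im)
for i in range(1,len(s)):
    if s[i,4]>150 and 80<c[i,1]<290: print(i,s[i],c[i])
for u in (300,345,430): print(u,g[150:200,u])
print(g[165,175:190],g[175,440:460])
E
```

```text
2 [ 340  101   65   50 1892] [372.29016913 125.13424947]
3 [ 182  156  270   40 7542] [305.91089897 173.19305224]
4 [251 191  43  19 591] [271.73096447 199.69373942]
5 [357 195  45  21 610] [379.02295082 205.14262295]
6 [298 196  44  23 601] [319.35108153 206.83194676]
17 [450 248  37  37 406] [467.99753695 266.48029557]
300 [105 108 112 107 108 109 109 108 107 191 177 208 222 222 224 222 223 223
 223 225 223 223 223 222 225 223 223 224 225 224 223 187 144 118 108 109
 111 113 112 113 116 112 114 113 114 112 167 193 199 177]
345 [103 107 107 104 105 106 108 107 108 108 188 176 207 222 222 223 224 223
 222 223 223 223 223 224 224 223 224 222 224 222 223 223 189 145 146 122
 107 109 109 113 114 115 111 114 113 114 116 113 114 114]
430 [ 93  94  92  96  97  99  97  97  96  96  97  97 183 171 194 217 221 223
 223 224 222 223 222 223 223 222 223 223 223 223 223 222 223 222 210 170
 185 153 107 105 107 101 104 106 101 103 103 104 102 107]
[ 95  96  95  97  94  97 105 116 201 218 221 220 220 221 221] [224 223 222 223 223 223 224 224 222 224 163 131 107  97  97 101  98  99
  97 100]
```

```bash
cat >> m.py <<'E'
def duct(im):
    g=im.min(2)
    P=[]; 
    cols=[u for u in range(255,440) if not(365<u<402)]
    f=upedge(g,cols,165,195,190,False); F=ray("top",f,44)
    b=upedge(g,range(195,440),145,170,150,True); B=ray("top",b,44)
    bt=upedge(g,[u for u in range(255,440)],165,195,130,False)
    return fit(F),fit(B)
def strip(im,i,l,s,g,top="top"):
    x,y,w,h,_=s[i]
    cols=range(x+6,x+w-6)
    gm=np.where((cv2.dilate((l==i).astype(np.uint8),np.ones((3,3)))>0),g,100)
    up=upedge(gm,cols,y-4,y+h+4,150,True); lo=upedge(gm,cols,y-4,y+h+4,138,False)
    bk=fit(ray("top",up,36)); fr=fit(ray("top",lo,0))
    cnt=cv2.findContours((l==i).astype(np.uint8),cv2.RETR_EXTERNAL,cv2.CHAIN_APPROX_NONE)[0][0]
    box=cv2.boxPoints(cv2.minAreaRect(cnt)); 
    return bk,fr,box
E
python3 - <<'E'
from m import *
im=np.load("pics/top1.npy"); l,s,c,g=comps(im)
F,B=duct(im); print("duct front a,b,res",F,"back",B,"depth",B[0]-F[0])
print("left end",ray("top",[(182.5,168)],44),"right end",ray("top",[(450.5,175)],44))
for n,i in zip("abc",(4,6,5)):
    bk,fr,box=strip(im,i,l,s,g); print(n,"back",np.round(bk,4),"front",np.round(fr,4)); print(box.round(1).tolist())
E
```

```text
duct front a,b,res (np.float64(609.1058466398816), np.float64(0.03005125710073986), np.float64(5.535028850975698)) back (np.float64(676.7708321930137), np.float64(0.0331900666167396), np.float64(0.4729989972657581)) depth 67.66498555313206
left end [[652.99417685 408.83226366  44.        ]] right end [[ 628.30782372 -352.24134922   44.        ]]
a back [5.625768e+02 1.220000e-01 2.884000e-01] front [5.260042e+02 1.265000e-01 6.490000e-01]
[[249.39999389648438, 204.1999969482422], [251.10000610351562, 190.0], [293.5, 195.3000030517578], [291.70001220703125, 209.5]]
b back [5.565279e+02 2.342000e-01 3.136000e-01] front [5.195235e+02 2.372000e-01 6.550000e-01]
[[297.0, 209.39999389648438], [300.20001220703125, 195.1999969482422], [341.5, 204.60000610351562], [338.29998779296875, 218.8000030517578]]
c back [5.922134e+02 1.818000e-01 2.896000e-01] front [5.56379e+02 1.82400e-01 5.96700e-01]
[[356.79998779296875, 208.60000610351562], [359.29998779296875, 194.5], [401.6000061035156, 201.8000030517578], [399.1000061035156, 215.89999389648438]]
```

```bash
python3 - <<'E'
from m import *
im=np.load("pics/top1.npy"); l,s,c,g=comps(im)
for n,i in zip("abc",(4,6,5)):
    bk,fr,box=strip(im,i,l,s,g)
    o=box[np.argsort(box[:,0])]; L=o[:2][np.argsort(o[:2,1])]; Rr=o[2:][np.argsort(o[2:,1])]
    print(n,"topL",ray("top",L[:1]+.5,36).round(1),"topR",ray("top",Rr[:1],36).round(1),"botL",ray("top",L[1:],0).round(1),"botR",ray("top",Rr[1:],0).round(1))
for u in (184,188,192): print(u,g[u,236:254])
print("bond right end", ray("top",[(243.6,186)],20), proj("top",[[602,239,20]]))
for n,p,z in(("brown",(268,260),36),("purp",(325,262),36),("jar",(180,267),40),("tape",(468,267),12),("cass",(372,150),15)): print(n,ray("top",[p],z).round(0))
E
```

```text
a topL [[588.  209.8  36. ]] topR [[573.7  90.4  36. ]] botL [[554.  222.6   0. ]] botR [[538.   98.5   0. ]]
b topL [[572.4  70.   36. ]] topR [[546.5 -45.3  36. ]] botL [[538.3  83.2   0. ]] botR [[510.5 -36.7   0. ]]
c topL [[573.8 -96.9  36. ]] topR [[ 553.8 -213.7   36. ]] botL [[539.9 -90.4   0. ]] botR [[ 518.1 -211.7    0. ]]
184 [191 188 195 196 196 169 107  89  94 104 107 107 105 106 105 109 106 106]
188 [165 163 165 165 167 166 114  90  71 100 108 105 107 103 107 105 105 107]
192 [165 164 164 165 164 165 139 102 104 109 109 108 108 107 110 190 202 200]
bond right end [[604.28200943 236.7807444   20.        ]] [[242.80794939 186.77887388]]
brown [[394. 158.  36.]]
purp [[388.   2.  36.]]
jar [[375. 400.  40.]]
tape [[ 374. -395.   12.]]
cass [[ 711. -137.   15.]]
```

Call:
{"api": "carry_out", "payload": {
  "rotation": [
    [0,0,7.1],
    [0,0,7.1],
    [0,0,7.1],
    [0,0,7.1],
    [0,0,0]
  ],
  "xyz": [
    [0,0,0],
    [0,0,0],
    [0,0,0],
    [0,0,0],
    [0,0,0]
  ],
  "grip": [60,60,60,60,60]
}}

```text
time: 0.57
position: [302.5, -603.1, 238.8]
eef_rot: [1.0, -0.017, -0.0, -0.0]
ft_force: [0.7, 0.2, 0.0]
gripper_width: 60.0
```

Call:
{"api": "carry_out", "payload": {
  "rotation": [
    [0,0,0],
    [0,0,0],
    [0,0,0],
    [0,0,0],
    [0,0,0]
  ],
  "xyz": [
    [15,-38,0],
    [15,-38,0],
    [15,-38,0],
    [15,-38,0],
    [15,-38,0]
  ],
  "grip": [60,60,60,60,60]
}}

```text
time: 0.98
position: [383.7, -413.9, 239.0]
eef_rot: [1.0, -0.014, -0.0, -0.0]
ft_force: [0.8, 0.8, 0.5]
gripper_width: 60.0
```

Call:
{"api": "carry_out", "payload": {
  "rotation": [
    [0,0,0],
    [0,0,0],
    [0,0,0],
    [0,0,0],
    [0,0,0]
  ],
  "xyz": [
    [15,-38,20],
    [15,-38,20],
    [15,-38,20],
    [15,-38,20],
    [15,-38,20]
  ],
  "grip": [60,60,60,60,60]
}}

```text
time: 1.4
position: [457.8, -242.1, 147.1]
eef_rot: [1.0, -0.014, 0.0, 0.0]
ft_force: [1.0, -0.2, -0.0]
gripper_width: 59.9
```

Call:
{"api": "carry_out", "payload": {
  "rotation": [
    [0,0,0],
    [0,0,0],
    [0,0,0],
    [0,0,0],
    [0,0,0]
  ],
  "xyz": [
    [13,-36,10],
    [13,-36,30],
    [0,0,35],
    [0,0,35],
    [0,0,0]
  ],
  "grip": [60,60,60,60,60]
}}

```text
time: 1.82
position: [478.7, -173.9, 35.0]
eef_rot: [1.0, -0.013, -0.006, -0.004]
ft_force: [-1.4, 0.5, -0.8]
gripper_width: 60.2
```

```bash
python3 - <<'E'
from h import *
s=env.read_state();print(s["position"],s["eef_rot"],s["ft_force"])
shot("top","t2",(220,140,240,140),3.3); shot("scene","s2",(180,130,220,160),3.6)
E
```

```text
[ 478.67877735 -173.9478061    35.00861868] [ 0.99988676 -0.01311086 -0.00638116 -0.00372167] [-1.39613612  0.51686045 -0.82609037]
```

View pics/s2.png

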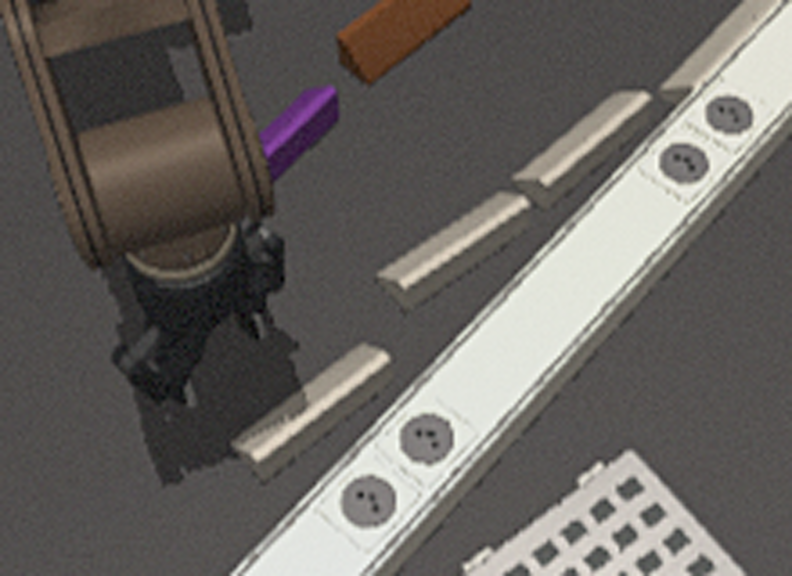

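View pics/t2.png

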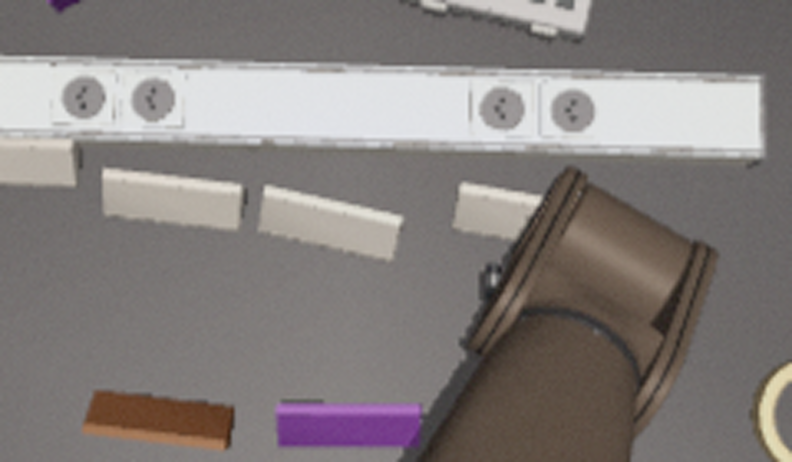

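Call:
{"api": "carry_out", "payload": {
  "rotation": [
    [0,0,0],
    [0,0,0],
    [0,0,0]
  ],
  "xyz": [
    [0,0,0],
    [15,-18,10],
    [0,0,0]
  ],
  "grip": [60,60,60]
}}

```text
time: 2.17
position: [501.8, -160.5, 34.4]
eef_rot: [1.0, -0.015, 0.002, 0.001]
ft_force: [-0.8, 1.1, -0.0]
gripper_width: 59.9
```

Call:
{"api": "carry_out", "payload": {
  "rotation": [
    [0,0,0],
    [0,0,0],
    [0,0,0],
    [0,0,0],
    [0,0,0]
  ],
  "xyz": [
    [-8,-5,0],
    [0,0,5],
    [0,0,5],
    [0,0,5],
    [0,0,0]
  ],
  "grip": [60,60,60,60,60]
}}

```text
time: 2.58
position: [490.4, -155.1, 16.1]
eef_rot: [1.0, -0.016, -0.001, -0.0]
ft_force: [-1.1, -0.2, 0.2]
gripper_width: 60.2
```

Call:
{"api": "carry_out", "payload": {
  "rotation": [
    [0,0,0],
    [0,0,0],
    [0,0,0],
    [0,0,0],
    [0,0,0]
  ],
  "xyz": [
    [0,0,3],
    [0,0,0],
    [0,0,3],
    [0,0,0],
    [0,0,0]
  ],
  "grip": [60,60,60,60,60]
}}

```text
time: 3.0
position: [491.3, -155.1, 10.8]
eef_rot: [1.0, -0.015, -0.0, -0.0]
ft_force: [0.2, 0.3, 0.4]
gripper_width: 60.1
```

Call:
{"api": "carry_out", "payload": {
  "rotation": [
    [0,0,0],
    [0,0,0],
    [0,0,0],
    [0,0,0]
  ],
  "xyz": [
    [0,0,2],
    [0,0,2],
    [0,0,0],
    [0,0,0]
  ],
  "grip": [60,60,60,60]
}}

```text
time: 3.33
position: [491.2, -155.0, 6.8]
eef_rot: [1.0, -0.015, -0.0, -0.0]
ft_force: [-0.4, 0.2, -0.3]
gripper_width: 60.0
```

Call:
{"api": "carry_out", "payload": {
  "rotation": [
    [0,0,0],
    [0,0,0],
    [0,0,0],
    [0,0,0]
  ],
  "xyz": [
    [0,0,2],
    [0,0,0],
    [0,0,1],
    [0,0,0]
  ],
  "grip": [60,60,60,60]
}}

```text
time: 3.67
position: [491.2, -155.0, 3.8]
eef_rot: [1.0, -0.015, -0.0, -0.0]
ft_force: [0.6, 0.4, 0.1]
gripper_width: 60.1
```

```bash
python3 - <<'E'
from h import *
shot("scene","s3",(180,150,160,120),5)
E
```

```text
(no output)
```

View pics/s3.png

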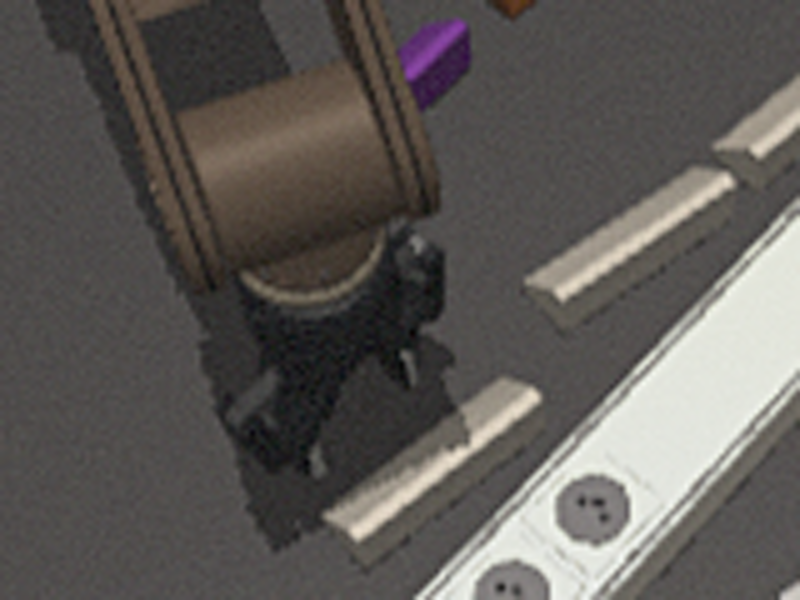

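Call:
{"api": "carry_out", "payload": {
  "rotation": [
    [0,0,0],
    [0,0,0],
    [0,0,0],
    [0,0,0]
  ],
  "xyz": [
    [0,0,1],
    [0,0,0],
    [0,0,1],
    [0,0,0]
  ],
  "grip": [60,60,60,60]
}}

```text
time: 4.05
position: [491.5, -155.2, 3.0]
eef_rot: [1.0, -0.015, -0.0, -0.0]
ft_force: [-2.3, 0.1, 6.8]
gripper_width: 60.1
```

```bash
python3 - <<'E'
from h import *
for z in(0,5,10):print(proj("scene",[[491,-190,z],[491,-120,z]]).round(1).tolist())
E
```

```text
[[241.0, 243.5], [258.9, 224.9]]
[[240.8, 242.7], [258.7, 224.0]]
[[240.5, 241.8], [258.5, 223.1]]
```

Call:
{"api": "carry_out", "payload": {
  "rotation": [
    [0,0,0],
    [0,0,0],
    [0,0,0],
    [0,0,0],
    [0,0,0]
  ],
  "xyz": [
    [0,0,-4],
    [8,0,0],
    [8,0,0],
    [7,0,0],
    [7,0,0]
  ],
  "grip": [60,60,60,60,60]
}}

```text
time: 4.47
position: [522.0, -156.1, 5.8]
eef_rot: [1.0, -0.015, -0.0, 0.0]
ft_force: [-1.6, -1.0, -0.1]
gripper_width: 59.9
```

Call:
{"api": "carry_out", "payload": {
  "rotation": [
    [0,0,0],
    [0,0,0],
    [0,0,0],
    [0,0,0],
    [0,0,0]
  ],
  "xyz": [
    [7,0,0],
    [7,0,0],
    [7,0,0],
    [4,0,0],
    [0,0,0]
  ],
  "grip": [60,60,60,60,60]
}}

```text
time: 4.88
position: [547.7, -156.9, 6.0]
eef_rot: [1.0, -0.015, 0.001, 0.0]
ft_force: [-0.3, -1.0, 0.1]
gripper_width: 60.0
```

Call:
{"api": "carry_out", "payload": {
  "rotation": [
    [0,0,0],
    [0,0,0],
    [0,0,0],
    [0,0,0],
    [0,0,0]
  ],
  "xyz": [
    [3,0,0],
    [3,0,0],
    [3,0,0],
    [2,0,0],
    [0,0,0]
  ],
  "grip": [60,60,60,60,60]
}}

```text
time: 5.3
position: [553.6, -156.7, 5.7]
eef_rot: [1.0, -0.015, -0.006, -0.001]
ft_force: [-13.4, -0.4, 10.1]
gripper_width: 60.2
```

```bash
python3 - <<'E'
from h import *
print(env.read_state()["position"])
shot("scene","s4",(200,150,160,120),5)
E
```

```text
[ 553.59563264 -156.73570371    5.69086538]
```

View pics/s4.png

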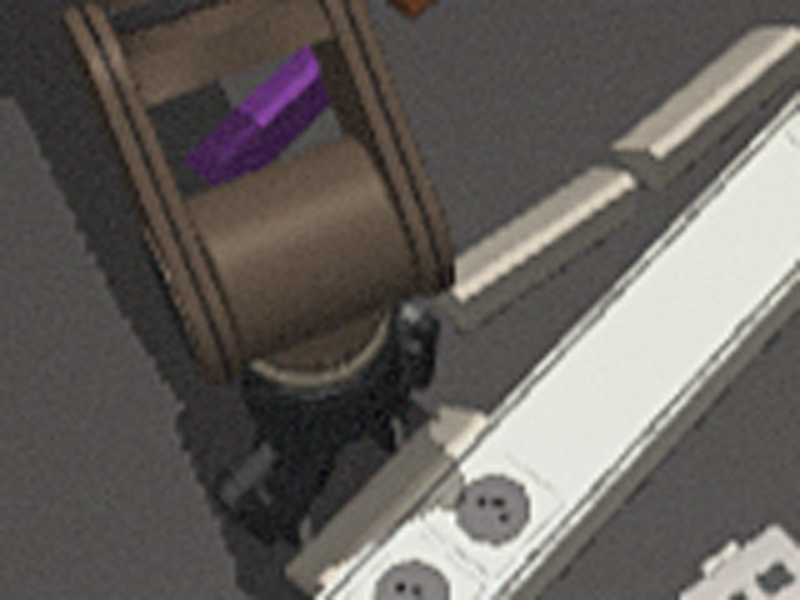

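Call:
{"api": "carry_out", "payload": {
  "rotation": [
    [0,0,0],
    [0,0,0],
    [0,0,0],
    [0,0,0],
    [0,0,0]
  ],
  "xyz": [
    [-20,0,-2],
    [-30,0,0],
    [-28,-15,0],
    [0,-30,0],
    [0,-35,0]
  ],
  "grip": [60,60,60,60,60]
}}

```text
time: 5.77
position: [481.1, -75.1, 8.1]
eef_rot: [1.0, -0.018, 0.001, 0.0]
ft_force: [1.5, 0.4, 1.2]
gripper_width: 60.1
```

Call:
{"api": "carry_out", "payload": {
  "rotation": [
    [0,0,0],
    [0,0,0],
    [0,0,0],
    [0,0,0]
  ],
  "xyz": [
    [0,-35,0],
    [0,-35,0],
    [0,-20,0],
    [0,0,0]
  ],
  "grip": [60,60,60,60]
}}

```text
time: 6.1
position: [484.7, 18.3, 8.2]
eef_rot: [1.0, -0.014, 0.001, -0.0]
ft_force: [-0.3, 0.6, -0.3]
gripper_width: 59.8
```

Call:
{"api": "carry_out", "payload": {
  "rotation": [
    [0,0,0],
    [0,0,0],
    [0,0,0],
    [0,0,0],
    [0,0,0]
  ],
  "xyz": [
    [4,2,2],
    [8,0,0],
    [8,0,0],
    [8,0,0],
    [8,0,0]
  ],
  "grip": [60,60,60,60,60]
}}

```text
time: 6.52
position: [521.7, 10.9, 6.0]
eef_rot: [1.0, -0.016, -0.0, 0.0]
ft_force: [-0.7, 0.4, 1.0]
gripper_width: 60.0
```

Call:
{"api": "carry_out", "payload": {
  "rotation": [
    [0,0,0],
    [0,0,0],
    [0,0,0],
    [0,0,0],
    [0,0,0]
  ],
  "xyz": [
    [7,0,0],
    [7,0,0],
    [7,0,0],
    [7,0,0],
    [6,0,0]
  ],
  "grip": [60,60,60,60,60]
}}

```text
time: 6.93
position: [555.4, 11.0, 5.9]
eef_rot: [1.0, -0.015, 0.0, -0.0]
ft_force: [-1.6, 0.3, -0.4]
gripper_width: 59.9
```

Call:
{"api": "carry_out", "payload": {
  "rotation": [
    [0,0,0],
    [0,0,0],
    [0,0,0],
    [0,0,0]
  ],
  "xyz": [
    [3,0,0],
    [3,0,0],
    [2,0,0],
    [0,0,0]
  ],
  "grip": [60,60,60,60]
}}

```text
time: 7.27
position: [559.0, 11.1, 5.5]
eef_rot: [1.0, -0.015, -0.006, -0.0]
ft_force: [-10.7, -0.5, 8.0]
gripper_width: 60.0
```

Call:
{"api": "carry_out", "payload": {
  "rotation": [
    [0,0,0],
    [0,0,0],
    [0,0,0],
    [0,0,0],
    [0,0,0]
  ],
  "xyz": [
    [-20,0,-2],
    [-30,0,0],
    [-17,-20,0],
    [0,-30,0],
    [0,-30,0]
  ],
  "grip": [60,60,60,60,60]
}}

```text
time: 7.68
position: [497.4, 93.3, 8.1]
eef_rot: [1.0, -0.017, 0.001, -0.0]
ft_force: [1.3, 0.8, -0.5]
gripper_width: 60.2
```

Call:
{"api": "carry_out", "payload": {
  "rotation": [
    [0,0,0],
    [0,0,0],
    [0,0,0],
    [0,0,0]
  ],
  "xyz": [
    [0,-30,0],
    [0,-25,0],
    [0,0,2],
    [0,0,0]
  ],
  "grip": [60,60,60,60]
}}

```text
time: 8.02
position: [500.0, 148.8, 6.0]
eef_rot: [1.0, -0.014, 0.001, 0.0]
ft_force: [0.3, 0.1, -0.3]
gripper_width: 59.9
```

Call:
{"api": "carry_out", "payload": {
  "rotation": [
    [0,0,0],
    [0,0,0],
    [0,0,0],
    [0,0,0],
    [0,0,0]
  ],
  "xyz": [
    [10,-3,0],
    [10,0,0],
    [8,0,0],
    [8,0,0],
    [8,0,0]
  ],
  "grip": [60,60,60,60,60]
}}

```text
time: 8.43
position: [544.1, 148.6, 5.9]
eef_rot: [1.0, -0.016, -0.001, 0.0]
ft_force: [-3.1, -0.3, 2.2]
gripper_width: 60.1
```

Call:
{"api": "carry_out", "payload": {
  "rotation": [
    [0,0,0],
    [0,0,0],
    [0,0,0],
    [0,0,0],
    [0,0,0]
  ],
  "xyz": [
    [7,0,0],
    [7,0,0],
    [5,0,0],
    [4,0,0],
    [0,0,0]
  ],
  "grip": [60,60,60,60,60]
}}

```text
time: 8.85
position: [563.4, 148.7, 5.4]
eef_rot: [1.0, -0.016, -0.006, 0.0]
ft_force: [-11.0, -0.8, 9.7]
gripper_width: 59.9
```

Call:
{"api": "carry_out", "payload": {
  "rotation": [
    [0,0,0],
    [0,0,0],
    [0,0,0],
    [0,0,0],
    [0,0,0]
  ],
  "xyz": [
    [-30,0,-2],
    [-30,10,-15],
    [0,35,-10],
    [0,39,0],
    [0,39,0]
  ],
  "grip": [60,60,40,0,0]
}}

```text
time: 9.27
position: [503.9, 26.8, 34.2]
eef_rot: [1.0, -0.014, 0.002, 0.0]
ft_force: [1.5, -0.5, 0.1]
gripper_width: 24.2
```

Call:
{"api": "carry_out", "payload": {
  "rotation": [
    [0,0,0],
    [0,0,0],
    [0,0,0],
    [0,0,0],
    [0,0,0]
  ],
  "xyz": [
    [0,39,0],
    [0,39,0],
    [0,39,0],
    [0,39,0],
    [0,39,0]
  ],
  "grip": [0,0,0,0,0]
}}

```text
time: 9.68
position: [497.3, -169.7, 33.4]
eef_rot: [1.0, -0.015, 0.001, 0.001]
ft_force: [0.2, 0.2, -0.0]
gripper_width: -0.3
```

Call:
{"api": "carry_out", "payload": {
  "rotation": [
    [0,0,0],
    [0,0,0],
    [0,0,0],
    [0,0,0]
  ],
  "xyz": [
    [0,38,0],
    [0,38,0],
    [0,15,0],
    [0,0,0]
  ],
  "grip": [0,0,0,0]
}}

```text
time: 10.02
position: [495.0, -262.5, 33.8]
eef_rot: [1.0, -0.018, 0.001, 0.001]
ft_force: [-0.7, -0.6, 0.3]
gripper_width: 0.0
```

```bash
python3 - <<'E'
from h import *
print(env.read_state()["position"])
shot("scene","s5",(200,110,230,170),3.4)
shot("top","t5",(170,145,290,80),2.75)
E
```

```text
[ 495.00042741 -262.4553415    33.83716201]
```

View pics/s5.png

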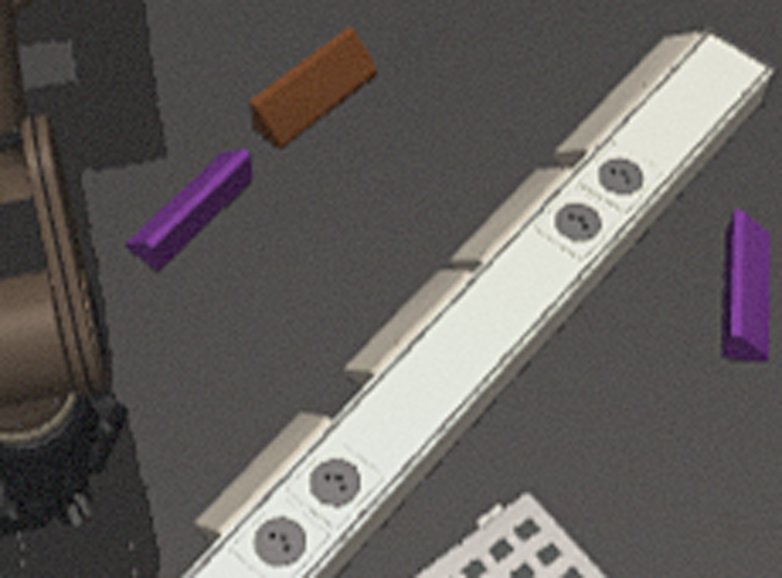

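View pics/t5.png

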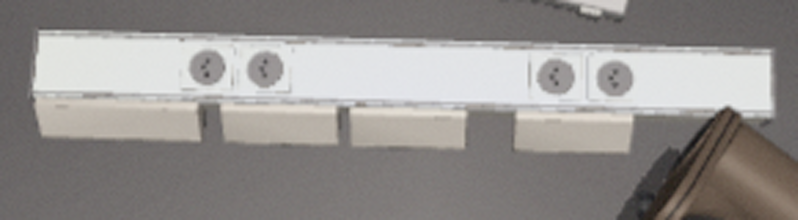

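Call:
{"api": "carry_out", "payload": {
  "rotation": [
    [0,0,0],
    [0,0,0],
    [0,0,0],
    [0,0,0],
    [0,0,0]
  ],
  "xyz": [
    [35,0,0],
    [35,0,0],
    [13,0,10],
    [0,0,10],
    [0,0,0]
  ],
  "grip": [0,0,0,0,0]
}}

```text
time: 10.53
position: [575.8, -257.5, 10.1]
eef_rot: [1.0, -0.014, -0.002, -0.002]
ft_force: [-0.7, 0.8, -0.3]
gripper_width: -0.1
```

Call:
{"api": "carry_out", "payload": {
  "rotation": [
    [0,0,0]
  ],
  "xyz": [
    [0,0,0]
  ],
  "grip": [0]
}}

```text
time: 10.62
position: [575.4, -258.3, 11.2]
eef_rot: [1.0, -0.015, -0.002, -0.001]
ft_force: [-0.4, 0.4, -0.1]
gripper_width: 0.0
```

Call:
{"api": "carry_out", "payload": {
  "rotation": [
    [0,0,0],
    [0,0,0],
    [0,0,0],
    [0,0,0],
    [0,0,0]
  ],
  "xyz": [
    [2,-10,-3],
    [0,-10,0],
    [0,-8,0],
    [0,-7,0],
    [0,-7,0]
  ],
  "grip": [0,0,0,0,0]
}}

```text
time: 11.03
position: [580.3, -218.3, 16.6]
eef_rot: [1.0, -0.015, 0.0, 0.001]
ft_force: [-0.7, -1.9, 0.4]
gripper_width: -0.0
```

Call:
{"api": "carry_out", "payload": {
  "rotation": [
    [0,0,0],
    [0,0,0],
    [0,0,0],
    [0,0,0],
    [0,0,0]
  ],
  "xyz": [
    [0,-7,0],
    [0,-7,0],
    [0,-7,0],
    [0,-7,0],
    [0,-7,0]
  ],
  "grip": [0,0,0,0,0]
}}

```text
time: 11.45
position: [581.4, -184.4, 16.5]
eef_rot: [1.0, -0.015, -0.0, 0.001]
ft_force: [-2.6, -5.0, 2.4]
gripper_width: 0.2
```

Call:
{"api": "carry_out", "payload": {
  "rotation": [
    [0,0,0],
    [0,0,0],
    [0,0,0],
    [0,0,0],
    [0,0,0]
  ],
  "xyz": [
    [0,-6,0],
    [0,-6,0],
    [0,-6,0],
    [0,-4,0],
    [0,0,0]
  ],
  "grip": [0,0,0,0,0]
}}

```text
time: 11.87
position: [582.2, -161.8, 16.5]
eef_rot: [1.0, -0.015, 0.0, 0.0]
ft_force: [-0.8, -2.2, 1.7]
gripper_width: 0.2
```

```bash
python3 - <<'E'
from h import *
shot("top","t6",(170,145,290,80),2.75)
shot("scene","s6",(200,110,230,170),3.4)
E
```

```text
(no output)
```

View pics/s6.png

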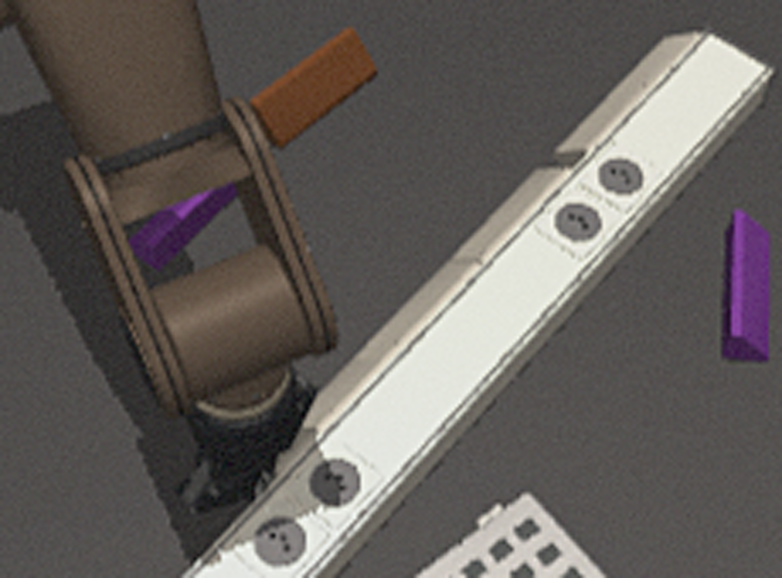

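View pics/t6.png

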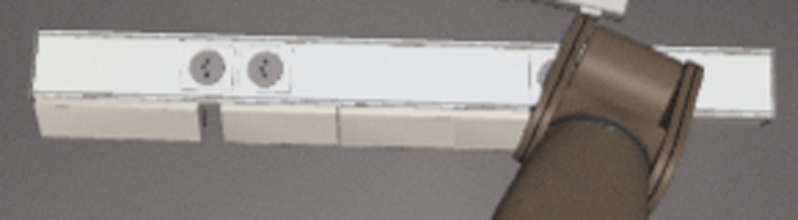

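Call:
{"api": "carry_out", "payload": {
  "rotation": [
    [0,0,0],
    [0,0,0],
    [0,0,0],
    [0,0,0],
    [0,0,0]
  ],
  "xyz": [
    [0,-5,0],
    [0,-5,0],
    [0,-4,0],
    [0,-4,0],
    [0,0,0]
  ],
  "grip": [0,0,0,0,0]
}}

```text
time: 12.38
position: [582.9, -144.1, 16.3]
eef_rot: [1.0, -0.015, 0.0, 0.0]
ft_force: [-0.9, -3.1, 1.5]
gripper_width: 0.1
```

Call:
{"api": "carry_out", "payload": {
  "rotation": [
    [0,0,0],
    [0,0,0],
    [0,0,0],
    [0,0,0],
    [0,0,0]
  ],
  "xyz": [
    [0,-3,0],
    [0,-2,0],
    [0,-2,0],
    [0,-2,0],
    [0,0,0]
  ],
  "grip": [0,0,0,0,0]
}}

```text
time: 12.8
position: [583.3, -135.5, 16.3]
eef_rot: [1.0, -0.015, 0.0, 0.001]
ft_force: [-1.4, -5.1, 1.7]
gripper_width: -0.1
```

Call:
{"api": "carry_out", "payload": {
  "rotation": [
    [0,0,0],
    [0,0,0],
    [0,0,0],
    [0,0,0],
    [0,0,0]
  ],
  "xyz": [
    [0,-2,0],
    [0,-2,0],
    [0,-2,0],
    [0,0,0],
    [0,0,0]
  ],
  "grip": [0,0,0,0,0]
}}

```text
time: 13.22
position: [583.4, -133.9, 16.5]
eef_rot: [1.0, -0.014, 0.001, 0.004]
ft_force: [-3.7, -16.8, -1.0]
gripper_width: -0.1
```

```bash
python3 - <<'E'
from h import *
shot("top","t7",(170,145,180,80),4.4)
shot("scene","s7",(250,110,180,130),4.4)
E
```

```text
(no output)
```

View pics/s7.png

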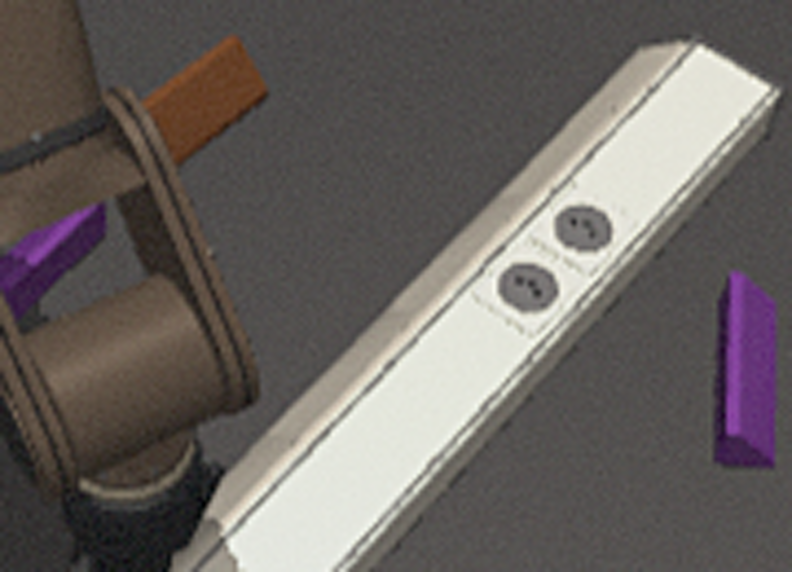

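View pics/t7.png

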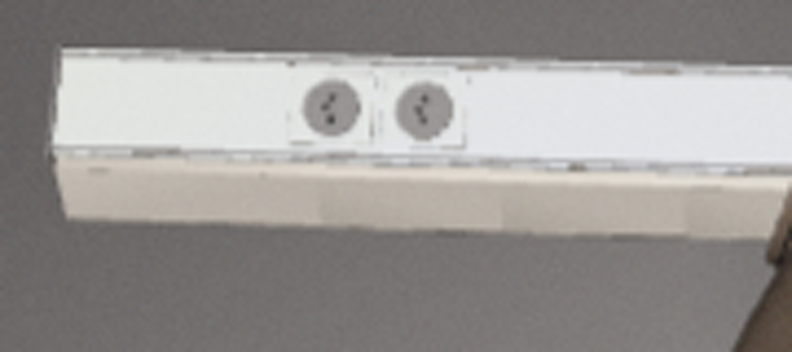

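Call:
{"api": "carry_out", "payload": {
  "rotation": [
    [0,0,0],
    [0,0,0],
    [0,0,0],
    [0,0,0],
    [0,0,0]
  ],
  "xyz": [
    [0,12,0],
    [0,18,-10],
    [-30,0,-35],
    [-35,-20,-30],
    [-10,-35,-20]
  ],
  "grip": [0,0,0,0,0]
}}

```text
time: 13.73
position: [515.7, -106.4, 102.5]
eef_rot: [1.0, -0.018, -0.001, -0.001]
ft_force: [1.2, 0.2, 0.3]
gripper_width: 0.0
```

Call:
{"api": "carry_out", "payload": {
  "rotation": [
    [0,7,0],
    [0,7,0],
    [0,7,0],
    [0,7,0],
    [0,7,0]
  ],
  "xyz": [
    [0,-35,0],
    [0,-15,0],
    [0,0,0],
    [0,0,0],
    [0,0,0]
  ],
  "grip": [0,0,0,0,0]
}}

```text
time: 14.15
position: [518.6, -52.5, 101.8]
eef_rot: [0.958, -0.014, 0.286, 0.001]
ft_force: [0.1, 0.9, -0.3]
gripper_width: 0.3
```

Call:
{"api": "carry_out", "payload": {
  "rotation": [
    [0,7,0],
    [0,3,0],
    [0,0,0]
  ],
  "xyz": [
    [0,0,0],
    [0,0,0],
    [0,0,0]
  ],
  "grip": [0,0,0]
}}

```text
time: 14.4
position: [518.6, -50.3, 100.2]
eef_rot: [0.942, -0.012, 0.337, -0.004]
ft_force: [-0.4, -0.3, -0.6]
gripper_width: 0.0
```

```bash
python3 - <<'E'
from h import *
s=env.read_state();print(s["position"],s["joints"].round(2) if hasattr(s["joints"],'round') else s["joints"])
from scipy.spatial.transform import Rotation as R
print(R.from_quat(s["eef_rot"]).as_matrix().round(3))
shot("top","t8",(170,145,230,80),3.4)
shot("scene","s8",(200,60,230,170),3.4)
E
```

```text
[518.61378678 -50.31382514 100.22678845] [-0.41 -0.14  2.43  0.9   0.33  0.39]
[[ 0.773 -0.021  0.634]
 [-0.026 -1.    -0.001]
 [ 0.634 -0.016 -0.773]]
```

View pics/s8.png

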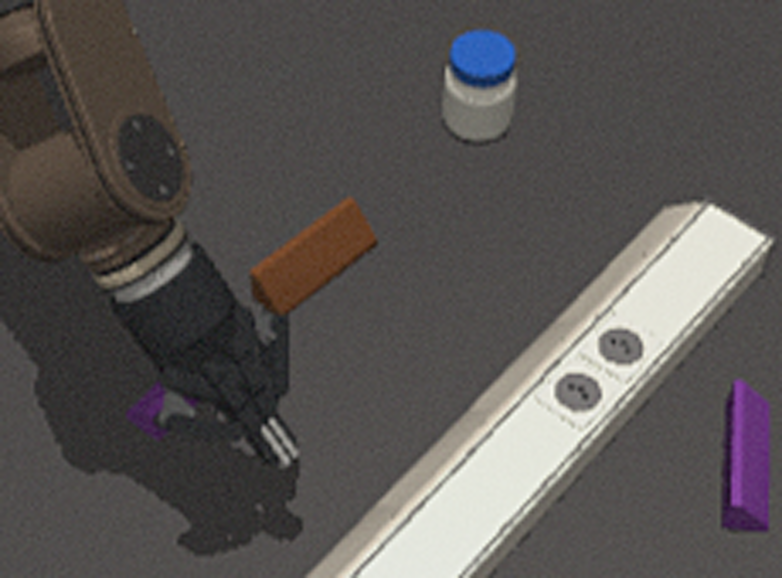

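View pics/t8.png

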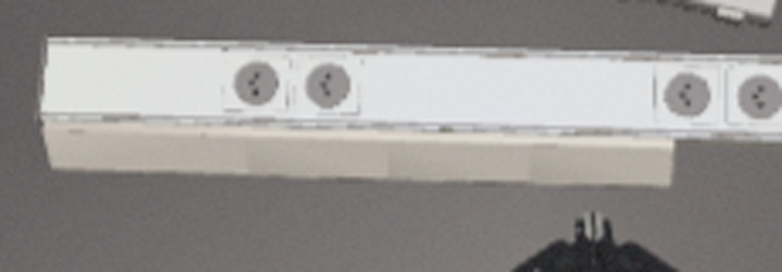

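Call:
{"api": "carry_out", "payload": {
  "rotation": [
    [0,0,0],
    [0,0,0],
    [0,5,0],
    [0,0,0],
    [0,0,0]
  ],
  "xyz": [
    [-3,5,35],
    [-4,6,34],
    [0,0,0],
    [0,0,0],
    [0,0,0]
  ],
  "grip": [0,0,0,0,0]
}}

```text
time: 14.92
position: [551.8, -57.8, 57.9]
eef_rot: [0.935, -0.009, 0.354, -0.008]
ft_force: [0.5, -0.0, 0.1]
gripper_width: -0.4
```

```bash
python3 - <<'E'
from h import *
s=env.read_state();print(s["position"],np.round(s["joints"],2))
from scipy.spatial.transform import Rotation as R
M=R.from_quat(s["eef_rot"]).as_matrix();print(M.round(3))
tgt=np.array([576.6,-61,28.2]);print("to contact tool",(M.T@(tgt-s["position"])).round(1)," dir 35deg", (M.T@np.array([.819,-.0,-.574])).round(3))
E
```

```text
[551.77371908 -57.78184145  57.94691486] [-0.41  0.05  2.37  1.43  0.28 -0.14]
[[ 0.749 -0.012  0.663]
 [-0.023 -1.     0.007]
 [ 0.662 -0.021 -0.749]]
to contact tool [-1.   3.5 38.7]  dir 35deg [0.233 0.002 0.973]
```

Call:
{"api": "carry_out", "payload": {
  "rotation": [
    [0,-5,0],
    [0,0,0],
    [0,0,0],
    [0,0,0]
  ],
  "xyz": [
    [0,3,0],
    [-5,0,16],
    [0,0,0],
    [0,0,0]
  ],
  "grip": [0,0,0,0]
}}

```text
time: 15.25
position: [558.6, -57.3, 43.4]
eef_rot: [0.941, -0.008, 0.338, -0.01]
ft_force: [0.3, 0.6, -0.2]
gripper_width: -0.1
```

```bash
python3 - <<'E'
from h import *
s=env.read_state();print(s["position"],np.round(s["joints"],2))
from scipy.spatial.transform import Rotation as R
M=R.from_quat(s["eef_rot"]).as_matrix();print(M.round(3))
tgt=np.array([577,-61,28.4]);print("to contact tool",(M.T@(tgt-s["position"])).round(1)," dir 35deg", (M.T@np.array([.819,-.0,-.574])).round(3))
shot("scene","s9",(240,130,160,120),5)
E
```

```text
[558.60125585 -57.25172707  43.40867737] [-0.4   0.1   2.34  1.38  0.27 -0.1 ]
[[ 0.771 -0.008  0.637]
 [-0.022 -1.     0.014]
 [ 0.637 -0.025 -0.771]]
to contact tool [ 4.7  4.  23.2]  dir 35deg [0.266 0.008 0.964]
```

View pics/s9.png

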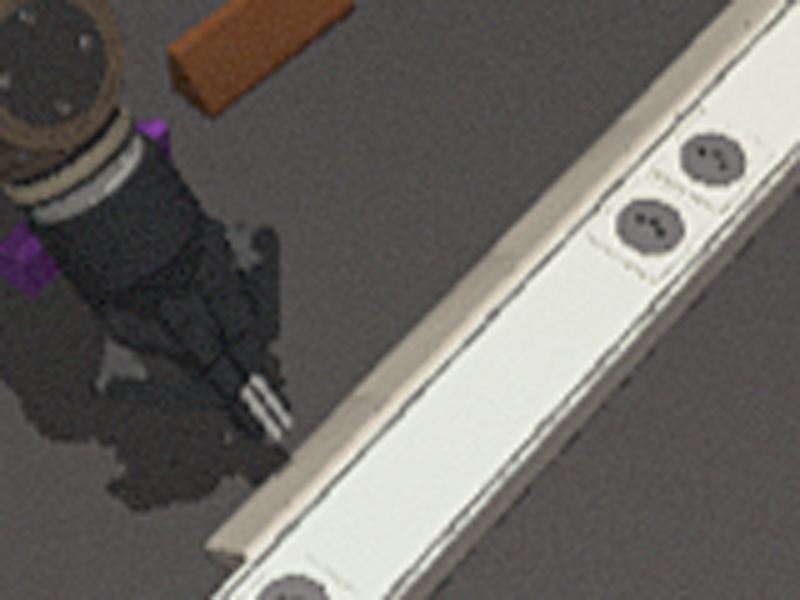

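Call:
{"api": "carry_out", "payload": {
  "rotation": [
    [0,-6,0],
    [0,0,0],
    [0,0,0]
  ],
  "xyz": [
    [0,3,0],
    [4,0,8],
    [0,0,0]
  ],
  "grip": [0,0,0]
}}

```text
time: 15.55
position: [568.2, -56.7, 40.3]
eef_rot: [0.946, -0.006, 0.323, -0.014]
ft_force: [0.1, -0.1, -1.0]
gripper_width: -0.0
```

```bash
cat > st.py <<'E'
from h import *
s=env.read_state();print(s["position"],np.round(s["joints"],3),np.round(s["ft_force"],1))
from scipy.spatial.transform import Rotation as R
M=R.from_quat(s["eef_rot"]).as_matrix();print(M.round(3))
tip=s["position"]+8*M[:,2];tgt=np.array([581.7,-61,22]);print("tip to contact, tool:",(M.T@(tgt-tip)).round(1)," dir 35deg", (M.T@np.array([.819,-.0,-.574])).round(3))
E
python3 st.py
```

```text
[568.17252956 -56.69189641  40.31633501] [-0.386  0.128  2.306  1.224  0.27   0.066] [ 0.1 -0.1 -1. ]
[[ 0.792 -0.002  0.611]
 [-0.021 -1.     0.023]
 [ 0.611 -0.031 -0.791]]
tip to contact, tool: [-0.4  4.8 14.7]  dir 35deg [0.298 0.016 0.955]
```

Call:
{"api": "carry_out", "payload": {
  "rotation": [
    [0,-7,0],
    [0,-5,0],
    [0,0,0]
  ],
  "xyz": [
    [0,2,0],
    [0,2,0],
    [0,0,0]
  ],
  "grip": [0,0,0]
}}

```text
time: 15.8
position: [569.9, -54.9, 41.0]
eef_rot: [0.959, -0.002, 0.283, -0.022]
ft_force: [0.8, -0.6, 0.3]
gripper_width: 0.1
```

```bash
python3 st.py
```

```text
[569.88959058 -54.85222132  41.0129345 ] [-0.376  0.136  2.263  0.854  0.319  0.435] [ 0.8 -0.6  0.3]
[[ 0.84   0.009  0.543]
 [-0.015 -0.999  0.04 ]
 [ 0.542 -0.042 -0.839]]
tip to contact, tool: [-0.3  7.1 14.1]  dir 35deg [0.376 0.032 0.926]
```

Call:
{"api": "carry_out", "payload": {
  "rotation": [
    [0,0,0],
    [0,0,0],
    [0,0,0],
    [0,0,0]
  ],
  "xyz": [
    [0,6,5],
    [0,0,4],
    [0,0,0],
    [0,0,0]
  ],
  "grip": [0,0,0,0]
}}

```text
time: 16.13
position: [572.9, -59.5, 30.8]
eef_rot: [0.959, -0.002, 0.282, -0.023]
ft_force: [-0.3, 0.5, -0.2]
gripper_width: 0.4
```

```bash
python3 st.py
```

```text
[572.86042812 -59.46270433  30.80499232] [-0.384  0.167  2.253  0.903  0.313  0.379] [-0.3  0.5 -0.2]
[[ 0.841  0.008  0.54 ]
 [-0.017 -0.999  0.043]
 [ 0.54  -0.045 -0.84 ]]
tip to contact, tool: [2.7 2.  4.1]  dir 35deg [0.379 0.033 0.925]
```

Call:
{"api": "carry_out", "payload": {
  "rotation": [
    [0,0,0],
    [0,0,0],
    [0,0,0],
    [0,0,0]
  ],
  "xyz": [
    [1.5,0,1.5],
    [1.5,0,1],
    [0,0,0],
    [0,0,0]
  ],
  "grip": [0,0,0,0]
}}

```text
time: 16.47
position: [576.5, -59.5, 30.3]
eef_rot: [0.959, -0.002, 0.281, -0.023]
ft_force: [-5.9, -0.5, 4.0]
gripper_width: -0.2
```

Call:
{"api": "carry_out", "payload": {
  "rotation": [
    [0,0,0],
    [0,0,0],
    [0,0,0],
    [0,0,0]
  ],
  "xyz": [
    [0.5,0,1],
    [0.4,0,0.8],
    [0,0,0],
    [0,0,0]
  ],
  "grip": [0,0,0,0]
}}

```text
time: 16.8
position: [577.0, -59.4, 30.0]
eef_rot: [0.959, -0.001, 0.281, -0.023]
ft_force: [-27.5, -3.1, 24.1]
gripper_width: -0.1
```

Call:
{"api": "carry_out", "payload": {
  "rotation": [
    [0,0,0],
    [0,0,0],
    [0,0,0],
    [0,0,0]
  ],
  "xyz": [
    [0,0,-0.7],
    [0,0,0],
    [0,0,0],
    [0,0,0]
  ],
  "grip": [0,0,0,0]
}}

```text
time: 17.13
position: [576.9, -59.4, 30.1]
eef_rot: [0.959, -0.002, 0.281, -0.023]
ft_force: [-19.0, -2.2, 16.5]
gripper_width: 0.1
```

Call:
{"api": "carry_out", "payload": {
  "rotation": [
    [0,0,0],
    [0,0,0],
    [0,0,0],
    [0,0,0]
  ],
  "xyz": [
    [0.5,0,-0.3],
    [0,0,0],
    [0,0,0],
    [0,0,0]
  ],
  "grip": [0,0,0,0]
}}

```text
time: 17.47
position: [576.9, -59.4, 30.1]
eef_rot: [0.959, -0.002, 0.281, -0.023]
ft_force: [-17.3, -2.2, 13.0]
gripper_width: 0.3
```

```bash
python3 - <<'E'
from m import *
s=env.read_state();print(s["time"],s["ft_force"],s["position"],np.round(s["joints"],3))
im=shot("top","t10",(170,145,230,80),3.4)
shot("scene","s10",(240,110,190,140),4.2)
g=im.min(2)
lo=upedge(g,range(190,330),180,215,138,False); P=ray("top",lo,0)
print("toe line",fit(P), "per strip:")
for n,y0,y1 in(("bond",245,375),("a",125,235),("b",5,115)):
    k=(P[:,1]>y0)&(P[:,1]<y1); Q=P[k]; print(n,len(Q),fit(Q), "mean resid", (Q[:,0]-np.polyval([.0325,571.5],Q[:,1])).mean())
E
```

```text
17.4667 [-17.33497525  -2.206872    12.98376579] [576.88460846 -59.42035407  30.13447097] [-0.38   0.177  2.243  0.894  0.312  0.39 ]
toe line (np.float64(570.9523964602253), np.float64(0.03364617752471194), np.float64(0.5755500315131863)) per strip:
bond 44 (np.float64(570.6213236465916), np.float64(0.03493796491840261), np.float64(0.3532874062583175)) mean resid -0.1265377314006664
a 37 (np.float64(570.3922632785268), np.float64(0.035862230361450205), np.float64(0.6530261299694408)) mean resid -0.5016111728304862
b 37 (np.float64(571.8084818192416), np.float64(0.017997807105067636), np.float64(0.4989704623981156)) mean resid -0.562884377041397
```

View pics/t10.png

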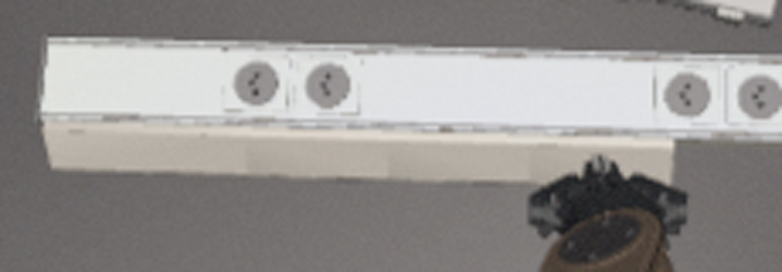

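View pics/s10.png

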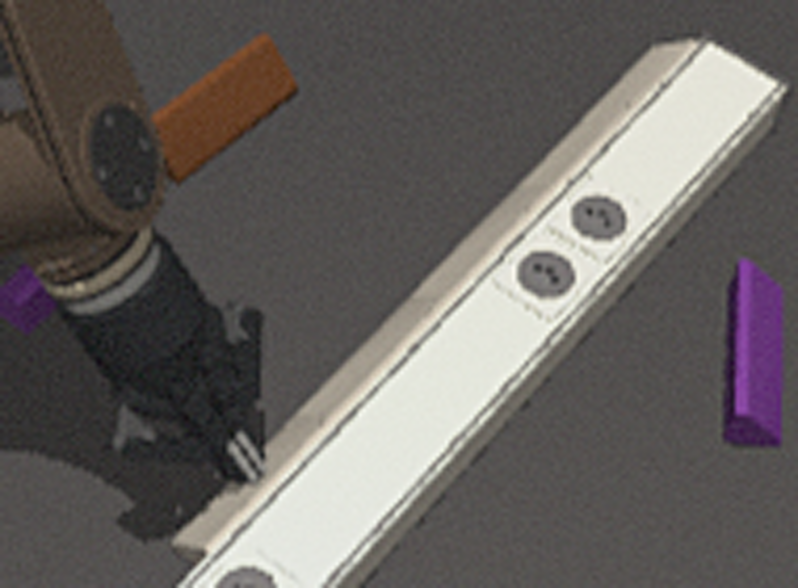

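Call:
{"api": "carry_out", "payload": {
  "rotation": [
    [0,0,0],
    [0,0,0],
    [0,0,0],
    [0,0,0],
    [0,0,0]
  ],
  "xyz": [
    [0,0,0],
    [0,0,0],
    [0,0,0],
    [0,0,0],
    [0,0,0]
  ],
  "grip": [0,0,0,0,0]
}}

```text
time: 17.98
position: [576.9, -59.4, 30.2]
eef_rot: [0.959, -0.002, 0.281, -0.023]
ft_force: [-19.4, -1.3, 13.1]
gripper_width: 0.1
```

```bash
python3 - <<'E'
from station import env
s=env.read_state();print(s["time"],s["ft_force"],s["position"])
print(env.hand_in())
E
```

```text
17.9833 [-19.40072784  -1.34554922  13.14187142] [576.89867319 -59.41018312  30.16112673]
the job is handed in; nothing more can be done
None
```

I pushed the three strips square against the duct and slid them left into one closed row against the bonded strip. I handed in at 18.0 s with the closed fingers still pressing strip_c diagonally.

- **Row:** In the last pictures all three joints look closed, and strips a and b line up with the bonded strip to about 0.5 mm at the front edge. The arm partly hid strip_c, so I checked it only by eye.
- **One small disagreement:** Strip b's fitted edge was about 0.015 rad off the duct line. That is within the 0.04 rad limit and is probably pixel noise.
- **Push on strip_c:** The last reading was about 19 N back and 13 N down. By my estimate that leaves at least about 8 N on the duct at the worst stated friction.
- **Tool angle:** The tool tilt stopped at about 33° from vertical instead of the 45° I wanted, because joint 5 was close to its limit. The push direction was still more back than down.
- **Other things on the bench:** I did not go near the tape roll, cassette, jar or look-alikes. I did not re-measure their positions at the end.

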